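Cure the crown with the hand lamp

TASK

Take the LED curing lamp from its cradle and aim its lens squarely at the middle of the chewing face of the white crown on the tilted plaster cast, about a centimetre away and without touching the cast or its stand, and hold it there steadily for two seconds. Then set the lamp gently back in its cradle the way it lay, lens down, and let go. Do not disturb the cast, the loose dental arch or the jar.

Things in the scene. Friction and masses are not known exactly. Their poses are not given: they have to be found in the camera images.
- lamp: white pen-shaped LED curing lamp, loose, about 0.17 kg. Handle: bar 130 (x) x 26 (y) x 24 (z) mm; the origin is the middle of the handle, the place to grip. A neck of 15 mm diameter leads from its +x end to a round head, 24 mm diameter, 33 mm high, whose lens looks along -z (down while it lies in its cradle).
- lens (a point): centre of the lamp's lens, a 17 mm glass disc on the underside of the head: at x = +120, y = 0, z = -26 mm in the lamp's frame. Axes as the lamp's; the light leaves along -z.
- cradle: grey fixed cradle: foot 160 x 80 x 12 mm, two U-shaped yokes 12 mm thick at x = -55 and +55 mm (98 mm free between them). The handle rests on the yokes' floors, 50 mm up, between walls 34 mm apart, 62 mm high, then flaring out to 71 mm high. Origin: centre of the underside. The resting lamp lies along x, head to +x, its origin 62 mm above this one.
- stand: fixed aluminium stand, foot 110 x 100 x 14 mm, with two cheeks up to 70 mm high, outer faces 84 mm apart along y, that carry the plaster cast on a stiff hinge along y, 57 mm above the table. The origin is the centre of its underside; its -x side faces roughly to the robot.
- cast: plaster cast of three teeth, block 46 (x) x 64 (y) x 22 (z) mm, origin in its middle on the hinge axis. Tilted 10 to 35 degrees about y: its +z axis, along which the teeth stand, leans to the stand's -x side. In the middle the white crown, 13 x 13 mm, the tallest tooth; 16.5 mm to either side along y a ground-down stump, 7 mm lower.
- crown (a point): centre of the crown's chewing face, at x = y = 0, z = +30 mm in the cast's frame; axes as the cast's, +z pointing straight out of the face.
- arch: bystander: loose full dental arch on a plaster base 62 x 70 mm, 37 mm high; origin at the centre of its underside.
- jar: bystander: loose glass jar with a white cap, 48 mm diameter, 55 mm high; origin at the centre of its underside.
Mind the look-alikes: they are no part of the job. What is shaped like the stand but blue or purple is not meant. Leave any orange look-alike of the cradle alone.

How it is judged:
On the way:
1. lens held facing the crown for 1.8 s: within 9 mm of its middle along x and y, 3 to 25 mm off its face, square within 0.3 rad, slower than 40 mm/s and 0.4 rad/s (x of lens in the frame of crown between -0.009 and 0.009 m and y of lens in the frame of crown between -0.009 and 0.009 m and z of lens in the frame of crown between 0.003 and 0.025 m and angle between the z axis of lamp and the z axis of cast, either way round below 0.3 rad and angle between lamp's own z axis and vertical below 1.2 rad and linear speed of lamp below 0.04 m/s and angular speed of lamp below 0.4 rad/s), for 1.8 s.
At the end, for the whole second after the job is handed in: The lamp lies at rest in both yokes of its cradle, lens down (level within 0.12 rad), head at the cradle's +x end, within 14 mm along and 8 mm across of its place, released; the crown is within 5 mm of where it was (x of lamp in the frame of cradle between -0.014 and 0.014 m and y of lamp in the frame of cradle between -0.008 and 0.008 m and z of lamp in the frame of cradle between 0.056 and 0.067 m and x of lens in the frame of cradle above 0.1 m and angle between lamp's own z axis and vertical below 0.12 rad and linear speed of lamp below 0.02 m/s and contact force between lamp and the fingers below 0.1 N and distance of crown from where it was at the start of the episode below 0.005 m); the robot touches nothing.
It fails at once if the lamp touches the cast or its stand (over 0.5 N) (contact force between lamp and stand above 0.5 N).
It fails at once if the cast is knocked: crown moved over 5 mm (distance of crown from where it was at the start of the episode above 0.005 m).
It fails at once if the lamp is dropped or thrown: out of the fingers and faster than 0.6 m/s (contact force between lamp and the fingers below 0.1 N and linear speed of lamp above 0.6 m/s).
It fails at once if the arch is moved over 15 mm (distance of arch from where it was at the start of the episode above 0.015 m).
It fails at once if the jar is moved over 15 mm (distance of jar from where it was at the start of the episode above 0.015 m).
It also fails if it takes over 54 s, if anything falls off the work surface, if the arm or the gripper's body presses on something with over 40 N, if the wrist force passes 120 N, or if a joint passes its speed limit or range.

ROBOT

A 6-joint arm with a two-finger parallel gripper is mounted at the origin on the work surface. World frame = base frame: x ahead of the robot, y to its left, z up, the work surface at z = 0. Lengths are in m, angles in rad, forces in N, time in s.
With the tool pointing down it reaches from about 0.4 to 0.825 m from the base axis. Payload 7 kg.
Tool frame: the origin (TCP) lies midway between the tips of the shut fingers; the grasp point (between the pads) lies arm.hold_point_z behind it (arm.hold_point_z is the distance from the TCP to the grasp point, in m); z points along the fingers, y is the line along which they close (so a half turn about z gives the same grasp; the last joint's range is limited). The gripper opens to 88 mm and grips with 3 to 60 N. Pads are 19 mm wide; open, the fingers measure 130 mm over their backs; the gripper's body (78 mm by 193 mm) begins 47 mm behind the grasp point.
Start: joints at [-0.866, 0.359, 0.012, 0, -1.224, -0.288], TCP at [0.273, -0.617, 0.227] pointing down, gripper open.
Joint ranges: [-3.07, 3.07], [-1.43, 2.12], [-1.02, 1.25], [-3.03, 1.67], [-3.05, -0], [-3.03, 3.03]. Speed limits (rad/s): [2.39, 2.39, 3.01, 3.14, 3.14, 3.14].

INTERFACE

Orientations are given as [roll, pitch, yaw] about the fixed x, y, z axes, in that order (R = Rz(yaw) Ry(pitch) Rx(roll)).
In Python, from station import arm gives the robot as it stands.
- The arm moves only by the shell command python3 -m crank 'ROWS' [OPENING] [FORCE]. ROWS is JSON, a list that holds one entry, the list of rows, each a list of 4 numbers: the shift along the tool's x, y, z in units of 25 mm (1.0 is 25 mm), then the turn about the tool's z in units of 5 degrees (1.0 is 5 degrees). A call has 1 to 12 rows; each row is the pose to reach, as a shift and turn from the pose commanded when the call began, along the tool's axes at that moment; what a row does not reach only later rows make up. A row lasts 1/8 s, in which the tool goes at most 62.5 mm and 10.7 degrees, less where a joint would pass 70% of its speed; a pose out of reach is approached as far as the arm can. A call with a gripper value outside its range is refused whole. OPENING is the closure, from 0 (fully open) to 1 (shut), set as the call begins (- or left out, the last holds). The fingers move at their own pace and stop on an object; FORCE is the grip in N (left out, the last holds). Time passes only in rows, so rows that repeat a pose let the fingers close. It gives the time, the measured TCP pose, the force, the opening and the grip force at its end, in the units of the state.
- arm.get_state(): the state, without advancing time (a new reading comes with each control period).
- arm.grab_frame(name): name is "scene" or "top" or "wrist"; returns (picture, depth): 480x640x3 uint8, red, green, blue; 480x640 float32, m along the optical axis (not along the pixel's ray), 0 where there is no reading.
- arm.get_calibration(name): a dict with "mtx" (3x3 intrinsics, pixels), "R" (3x3) and "t" (3): a world point X has camera coordinates R X + t; the wrist camera has in their place "mount" (4x4, takes a point from camera to tool coordinates, whose origin is the TCP and whose axes are the flange's). Camera axes: x right, y down, z forward; pixel columns grow to the right and rows downward; lengths in m; the calibration is good to about 2 mm. A picture is of the moment at which its call begins: read the wrist's pose just before it. get_calibration takes no time and is no camera call.
- arm.job_done(): hands the job in; it is judged then, once.
Trained networks look in the newest picture that a camera, given by its name, has taken for a name from the list of things; names that differ only in an ending like _2 or _b are one class to them, and where a whole thing is asked for, a point or a joint stands for the part that bears it (a point fixed in the world has none). Each returns a list of dicts, best first, with "score" (0 to 1); they miss things now and then, are a little off and sometimes report something else, mostly with a low value. They report only what shows in the picture. A call takes as long as a camera call. They do not tell look-alikes from the thing itself.
- arm.recognise(thing, camera): "extent" ([left, top, width, height] in pixels, round what is visible of it).
- arm.trace(thing, camera): "mask" (480x640 bool, what is visible of it) and "extent" ([left, top, width, height] in pixels, round what is visible of it).
The state is a dict: "t": time; "q": joint angles; "qd": joint speeds; "joint_efforts": joint torques, N m; "eef_pos": TCP position; "ee_rot": TCP orientation; "force": force on the tool from outside, world axes, zero at the start; "moment": the same for the moment, N m; "width": finger opening in m; "gripper_force": force on a finger pad.
Only numpy, scipy, OpenCV 4.12 (cv2) and the standard library are available. Lean on these libraries where they do the work, as an engineer would, in place of code of your own. Each camera call takes 0.05 s, during which the arm holds its last target. There are 200 camera calls.

## Working session

There is one attempt and no reset: what is moved stays moved. The work goes in short steps, Python scripts to look and compute and a shell command to move; the robot and the scene stay as the last step left them, time stands still between calls to the robot, and variables do not carry over. Pictures are saved under pics/ and viewed, at most 10 in all, crops included, and the job is handed in when it is done.

```bash
mkdir -p pics; ls
python3 - <<'E'
from station import arm
import cv2,numpy as np
s=arm.get_state();print(s['t'],s['eef_pos'],s['ee_rot'],arm.hold_point_z,s['width'])
a=arm.grab_frame('scene')[0];b=arm.grab_frame('top')[0]
cv2.imwrite('pics/s.png',a[...,::-1]);cv2.imwrite('pics/t.png',b[...,::-1])
for n in ('lamp','cradle','stand','cast','crown','arch','jar'):
  for c in ('scene','top'):
    print(n,c,[(round(d['score'],2),np.round(d['extent']).tolist()) for d in arm.recognise(n,c)])
for c in('scene','top'):
  print(arm.get_calibration(c))
print(arm.get_calibration('wrist'))
E
```

```text
pics
0.0 [ 0.27303716 -0.61679774  0.22566369] [ 3.14002546e+00 -1.22712578e-04 -2.72493404e+00] 0.0188 0.0879143829972404
lamp scene [(0.88, [244.0, 268.0, 94.0, 44.0])]
lamp top [(0.65, [365.0, 191.0, 48.0, 101.0])]
cradle scene [(0.73, [236.0, 270.0, 79.0, 58.0]), (0.66, [173.0, 351.0, 93.0, 66.0]), (0.25, [243.0, 271.0, 96.0, 40.0])]
cradle top [(0.82, [358.0, 215.0, 61.0, 84.0]), (0.69, [454.0, 200.0, 72.0, 84.0])]
stand scene [(0.97, [277.0, 142.0, 56.0, 47.0]), (0.91, [328.0, 176.0, 57.0, 50.0]), (0.91, [372.0, 133.0, 52.0, 49.0])]
stand top [(0.86, [102.0, 235.0, 68.0, 61.0]), (0.74, [180.0, 328.0, 59.0, 62.0]), (0.44, [362.0, 194.0, 47.0, 96.0]), (0.35, [281.0, 282.0, 24.0, 26.0])]
cast scene [(0.88, [288.0, 141.0, 31.0, 24.0]), (0.71, [390.0, 136.0, 24.0, 26.0]), (0.57, [347.0, 178.0, 23.0, 24.0])]
cast top [(0.94, [187.0, 349.0, 36.0, 29.0]), (0.68, [109.0, 248.0, 37.0, 31.0]), (0.62, [199.0, 249.0, 44.0, 28.0])]
crown scene [(0.93, [388.0, 139.0, 27.0, 23.0]), (0.82, [344.0, 177.0, 32.0, 24.0]), (0.77, [293.0, 139.0, 26.0, 25.0])]
crown top [(0.94, [188.0, 346.0, 35.0, 28
[... 811 characters left out ...]
1827297, -0.99934238,  0.03131956],
       [-0.99564217, -0.02105252, -0.09084854],
       [ 0.09144815, -0.02952301, -0.99537211]]), 't': array([-0.05241799,  0.56153811,  0.88232817])}
{'mtx': array([[355.57427725,   0.        , 320.05995917],
       [  0.        , 355.57427725, 235.16798546],
       [  0.        ,   0.        ,   1.        ]]), 'mount': array([[ 8.25985900e-05, -9.66128164e-01, -2.58062714e-01,
         6.88730580e-02],
       [ 9.99999804e-01,  2.39903268e-04, -5.78071614e-04,
        -6.30199749e-04],
       [ 6.20401356e-04, -2.58062616e-01,  9.66127994e-01,
        -1.57425394e-01],
       [ 0.00000000e+00,  0.00000000e+00,  0.00000000e+00,
         1.00000000e+00]])}
```

View pics/s.png

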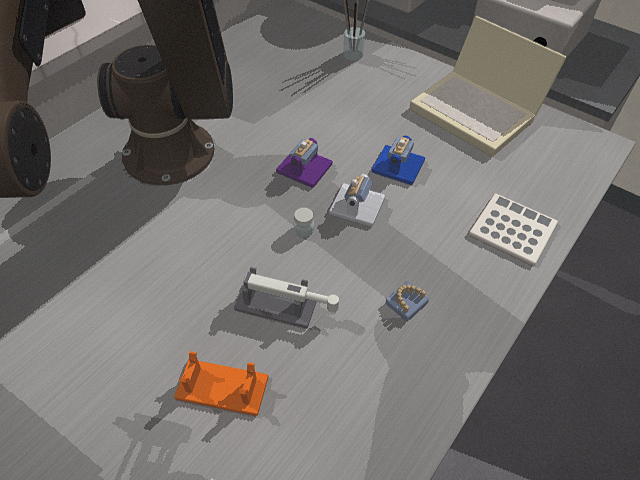

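View pics/t.png

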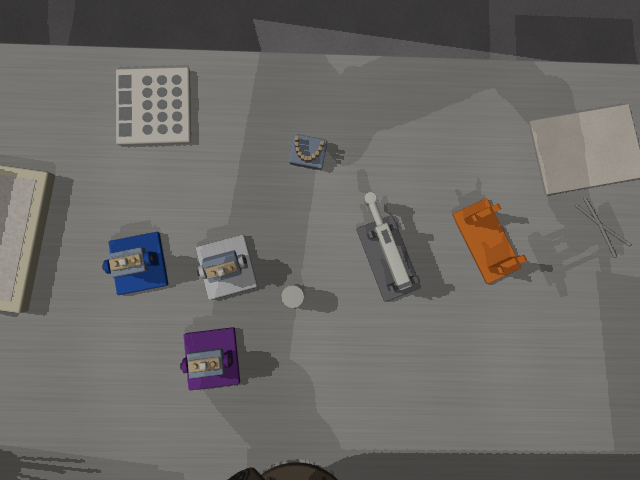

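The real (grey) stand is at about (226,267) in the top view and (357,200) in the scene view. The lamp is at (390,250) in the top view, with its head at (371,198) and the jar at (292,297). The tool can only yaw, so the cast's tilt decides the method. I'll measure it next.

```bash
cat > h.py <<'E'
from station import arm
import numpy as np,cv2
from scipy.spatial.transform import Rotation as Ro
def cloud(cam,ext=None):
    s=arm.get_state();im,d=arm.grab_frame(cam);c=arm.get_calibration(cam)
    v,u=np.mgrid[:480,:640];K=c['mtx']
    P=np.stack([(u-K[0,2])/K[0,0]*d,(v-K[1,2])/K[1,1]*d,d],-1)
    if cam=='wrist':
        M=c['mount'];R=Ro.from_euler('xyz',s['ee_rot']).as_matrix()
        P=(P@M[:3,:3].T+M[:3,3])@R.T+s['eef_pos']
    else: P=(P-c['t'])@c['R']
    P[d==0]=np.nan
    return im,P
E
python3 - <<'E'
from h import *
im,P=cloud('top')
def show(n,l,t,w,h):
    Q=P[t:t+h,l:l+w].reshape(-1,3);Q=Q[Q[:,2]>0.02]
    print(n,len(Q),Q.mean(0).round(4),'max',np.nanmax(Q[:,2]).round(4));return Q
show('lamp',355,185,65,115);show('jar',280,284,27,27);show('arch',287,133,43,40)
for px in [(371,198),(390,250),(405,283),(225,266),(219,268),(292,296)]: print(px,P[px[1],px[0]].round(4))
# stand foot rect
m=(P[...,2]>.007)&(P[...,2]<.022); r=np.zeros_like(m);r[225:310,185:262]=1
q=P[m&r][:,:2].astype(np.float32);print('foot',len(q),cv2.minAreaRect(q))
r[:]=0;r[205:305,350:425]=1
q=P[m&r][:,:2].astype(np.float32);print('cradle foot',len(q),cv2.minAreaRect(q))
r[:]=0;r[180:310,350:425]=1
q=P[r&(P[...,2]>.062)&(P[...,2]<.09)];print('lamp top',len(q),cv2.minAreaRect(q[:,:2].astype(np.float32)),q[:,2].mean())
np.set_printoptions(suppress=True)
print((P[252:282:3,198:246:4,2]*1000).round())
i2,P2=cloud('scene')
cv2.imwrite('pics/c.png',cv2.resize(np.hstack([i2[165:230,320:390],im[232:297,190:260]])[...,::-1],None,fx=5,fy=5,interpolation=cv2.INTER_CUBIC))
E
```

```text
lamp 1591 [ 0.538  -0.1663  0.0703] max 0.0811
jar 454 [0.4416 0.0139 0.0521] max 0.0602
arch 657 [ 0.7322 -0.0075  0.0265] max 0.0409
(371, 198) [ 0.6308 -0.1319  0.0698]
(390, 250) [ 0.5311 -0.168   0.0757]
(405, 283) [nan nan nan]
(225, 266) [0.4951 0.1408 0.0758]
(219, 268) [0.4911 0.1513 0.0785]
(292, 296) [0.441  0.0155 0.0586]
foot 1720 ((0.49537980556488037, 0.1501542329788208), (0.11025082319974899, 0.10020330548286438), 16.273700714111328)
cradle foot 1797 ((0.515165388584137, -0.16508013010025024), (0.16023975610733032, 0.10378579050302505), 22.01264190673828)
lamp top 1446 ((0.5515022277832031, -0.16341163218021393), (0.19593437016010284, 0.05907587334513664), 21.71006965637207) 0.0723234940166571
[[14. 14. 11. 15. 14. 16. 15. 62. 67. 72. 13. 14.]
 [14. 16. 17. 17. 63. 67. 70. 76. 76. 79. 61. 54.]
 [11. 15. 66. 71. 76. 78. 79. 77. 74. 73. 69. 64.]
 [-3. 72. 76. 77. 77. 74. 72. 71. 73. 77. 57. 73.]
 [-1. 74. 76. 74. 73. 72. 78. 76. 78. 77. 62. 66.]
 [66. 68. 71. 75. 77. 76. 75. 72. 78. 73. 62. 62.]
 [60. 69. 77. 80. 75. 83. 86. 74. 75. 68. 62. 15.]
 [63. 71. 75. 79. 78. 82. 83. 70. 61. 62. 62. 17.]
 [-2. 66. 55. 68. 70. 61. 59. 58. 57. 16. 12. 16.]
 [-2.  1. 14. 62. 58. 61. 58. 10. 14. 17. 12. 15.]]
```

View pics/c.png

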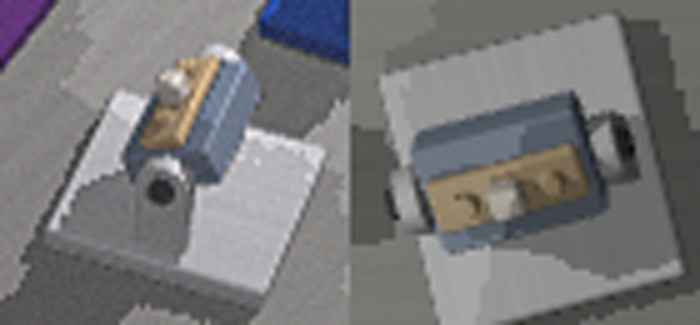

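Next, a close look with the wrist camera, at the lamp first because it is on the way.

```bash
python3 -m crank '[[[-16.2,12.6,0,0],[-16.2,12.6,0,0],[-16.2,12.6,0,0],[-16.2,12.6,0,0],[-16.2,12.6,0,0],[-16.2,12.6,0,0],[-16.2,12.6,0,0],[-16.2,12.6,0,0],[-16.2,12.6,0,0],[-16.2,12.6,0,0],[-16.2,12.6,0,0],[-16.2,12.6,0,0]]]'
python3 - <<'E'
from h import *
im,P=cloud('wrist');s=arm.get_state();print(s['t'],s['eef_pos'],s['ee_rot'])
np.savez('lampw.npz',im=im,P=P);cv2.imwrite('pics/w1.png',im[...,::-1])
for n in('lamp','cradle'):
  for d in arm.trace(n,'wrist'):
    q=P[d['mask']];q=q[q[:,2]>.006]
    print(n,round(d['score'],2),d['extent'],len(q),np.median(q,0).round(4))
    if n=='lamp':
      t=q[(q[:,2]>.068)&(q[:,2]<.085)][:,:2].astype(np.float32);print(cv2.minAreaRect(t))
    else:
      f=q[(q[:,2]<.018)];print(cv2.minAreaRect(f[:,:2].astype(np.float32)))
E
```

```text
t: 2.4
eef_pos: [0.5155, -0.1663, 0.2266]
ee_rot: [3.142, -0.0, -2.726]
force: [-0.6, -0.2, -0.2]
width: 0.088
gripper_force: 0.0
2.45 [ 0.51557788 -0.16625263  0.22664502] [-3.14152740e+00  3.35200799e-05 -2.72640249e+00]
lamp 0.87 [293.1, 146.4, 33.6, 205.2] 4368 [ 0.5231 -0.1744  0.0731]
((0.552377462387085, -0.16320915520191193), (0.19550129771232605, 0.025811320170760155), 21.58380889892578)
cradle 0.77 [272.2, 129.8, 78.1, 154.7] 7151 [ 0.511  -0.1804  0.0115]
((0.5210663080215454, -0.17645631730556488), (0.15968436002731323, 0.07939201593399048), 21.8505916595459)
cradle 0.7 [26.1, 81.6, 138.2, 158.0] 13183 [ 0.5536 -0.3791  0.0117]
((0.560593843460083, -0.37951725721359253), (0.1592835783958435, 0.08140980452299118), 26.107234954833984)
```

View pics/w1.png

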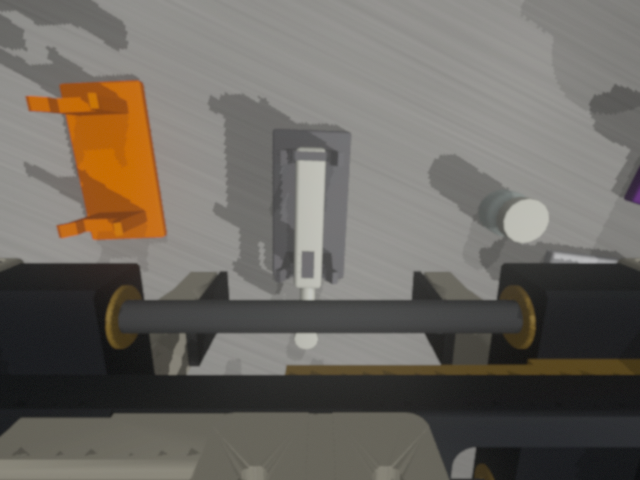

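The grey cradle is upright in the image at (310,205), with the lamp in it and its head at (306,340). The jar is at (520,215) and the orange look-alike is on the left. Lamp origin is about (0.522,-0.176), yaw 21.7°. Now the stand.

```bash
python3 -m crank '[[[-6.5,11.9,0,0],[-6.5,11.9,0,0],[-6.5,11.9,0,0],[-6.5,11.9,0,0],[-6.5,11.9,0,0],[-6.5,11.9,0,0],[-6.5,11.9,0,0],[-6.5,11.9,0,0],[-6.5,11.9,0,0],[-6.5,11.9,0,0]]]'
python3 - <<'E'
from h import *
im,P=cloud('wrist');s=arm.get_state();print(s['t'],s['eef_pos'],s['ee_rot'])
np.savez('standw.npz',im=im,P=P);cv2.imwrite('pics/w2.png',im[...,::-1])
for n in('stand','cast','crown'):
  for d in arm.trace(n,'wrist'):
    q=P[d['mask']];q=q[q[:,2]>.003]
    print(n,round(d['score'],2),d['extent'],len(q),np.median(q,0).round(4),q[:,2].max())
    if n=='stand':
      f=q[(q[:,2]<.02)];print(cv2.minAreaRect(f[:,:2].astype(np.float32)))
E
```

```text
t: 3.8
eef_pos: [0.5443, 0.1717, 0.2268]
ee_rot: [3.142, 0.0, -2.726]
force: [-0.4, 0.1, 0.1]
width: 0.0873
gripper_force: 0.0
3.85 [0.54425591 0.17183768 0.22673184] [ 3.14152295e+00  2.34409781e-04 -2.72592206e+00]
stand 0.77 [353.3, 0.1, 122.8, 60.4] 5314 [0.3522 0.1843 0.0132] 0.05679928594547168
((0.3451187312602997, 0.17635127902030945), (0.05328644812107086, 0.09982377290725708), 8.144124031066895)
stand 0.63 [269.0, 96.1, 108.1, 118.7] 10743 [0.4919 0.1485 0.0143] 0.0861829114239929
((0.49672356247901917, 0.14995497465133667), (0.11005134135484695, 0.10008159279823303), 16.306394577026367)
stand 0.59 [411.8, 166.0, 126.3, 117.5] 10275 [0.4951 0.3128 0.0142] 0.2977338166206497
((0.501170814037323, 0.3256872296333313), (0.1102900505065918, 0.10050901770591736), 12.45402717590332)
cast 0.85 [446.4, 207.8, 87.2, 59.8] 3409 [0.4981 0.3193 0.068 ] 0.087849232346589
cast 0.76 [282.1, 125.9, 78.3, 64.8] 3967 [0.4956 0.1492 0.073 ] 0.0861829114239929
cast 0.64 [444.7, 0.9, 20.5, 2.4] 62 [0.3353 0.202  0.0507] 0.05679928594547168
crown 0.94 [285.2, 131.7, 71.4, 60.1] 3984 [0.4957 0.1496 0.0729] 0.0861829114239929
crown 0.62 [444.7, 209.9, 85.8, 57.9] 3477 [0.4979 0.3196 0.0679] 0.29818979304471716
crown 0.56 [446.7, 0.0, 18.8, 4.9] 51 [0.3354 0.2013 0.0519] 0.056765326217944445
```

View pics/w2.png

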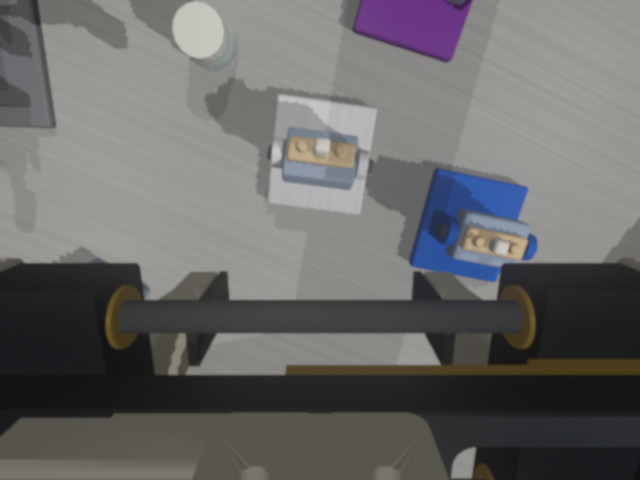

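The grey stand is at (320,155), with the crown at (323,147). Fitting the tilt from the cast's x–z profile in the stand's frame.

Run:
```python
from h import *
f=np.load('standw.npz');P=f['P'];im=f['im']
c=np.array([.4967,.150,.057]);R=Ro.from_euler('z',16.3,degrees=True).as_matrix()
Q=((P-c)@R)[90:220,265:385].reshape(-1,3);C=im[90:220,265:385].reshape(-1,3).astype(int)
k=(abs(Q[:,1])<.030)&(abs(Q[:,0])<.05)&(Q[:,2]>-.03);Q=Q[k];C=C[k]
white=(C.min(1)>150)&(C.max(1)-C.min(1)<40)&(abs(Q[:,1])<.012)&(Q[:,2]>.012)
tan=(C[:,0]-C[:,2]>30)
blue=(C[:,2]-C[:,0]>15)
for n,m in(('white',white),('tan',tan),('blue',blue)):
    q=Q[m]*1000;print(n,len(q),q.mean(0).round(1),q.min(0).round(1),q.max(0).round(1),q.std(0).round(1))
b=Q[~tan&~white]*1000
for x in range(-40,40,4):
    q=b[(b[:,0]>=x)&(b[:,0]<x+4)];t=Q[tan&(Q[:,0]*1000>=x)&(Q[:,0]*1000<x+4)]*1000
    w=Q[white&(Q[:,0]*1000>=x)&(Q[:,0]*1000<x+4)]*1000
    print(x+2,len(q),len(q)and np.median(q[:,2]).round(1),len(t),len(t) and np.median(t[:,2]).round(1),len(w),len(w) and np.median(w[:,2]).round(1))
# cost: points vs tilted box top/side
for th in np.radians(np.arange(8,40,2)):
    u=b[:,0]*np.cos(th)+b[:,2]*np.sin(th);w=-b[:,0]*np.sin(th)+b[:,2]*np.cos(th)
    d=np.maximum(abs(u)-23,abs(w)-11); print(round(np.degrees(th)),np.median(abs(d)).round(2),end='; ')
pu=Q[tan];A=np.c_[pu[:,0],np.ones(len(pu))];print('tan slope',np.degrees(np.arctan(np.linalg.lstsq(A,pu[:,2],rcond=None)[0][0])))
for k in((.2950,.1763),):0
# purple cheeks
m=(P[...,2]>.02)&(P[...,2]<.09)&(P[...,0]<.42)&(P[...,1]>.07);q=P[m];print('purple tall',len(q),q.min(0),q.max(0))
```

```text
white 197 [-12.3   0.5  25.9] [-18.3  -5.2  21.8] [-5.1  6.  29.2] [3.4 3.1 1.6]
tan 1235 [-6.1 -0.5 17. ] [-16.4 -28.4   9.6] [ 2.8 27.8 22.6] [ 5.5 17.5  2.9]
blue 1721 [ 5.1 -0.3 12.3] [-24.  -29.9  -2.5] [22.3 30.  20.7] [14.7 17.5  6.8]
-38 0 0 0 0 0 0
-34 0 0 0 0 0 0
-30 0 0 0 0 0 0
-26 26 -1.7 0 0 0 0
-22 309 0.1 0 0 0 0
-18 268 2.3 17 10.9 36 24.1
-14 39 11.2 229 12.3 67 25.8
-10 33 14.1 232 16.0 69 27.2
-6 58 21.9 245 17.3 25 25.9
-2 18 16.5 313 18.7 0 0
2 103 16.4 199 18.8 0 0
6 338 15.0 0 0 0 0
10 341 17.1 0 0 0 0
14 323 18.3 0 0 0 0
18 252 14.7 0 0 0 0
22 226 6.8 0 0 0 0
26 3 2.8 0 0 0 0
30 0 0 0 0 0 0
34 0 0 0 0 0 0
38 0 0 0 0 0 0
8 3.45; 10 3.2; 12 2.91; 14 2.6; 16 2.23; 18 1.85; 20 1.46; 22 1.09; 24 0.78; 26 0.66; 28 0.65; 30 0.77; 32 1.06; 34 1.43; 36 1.83; 38 2.22; tan slope 19.57457770850653
purple tall 121 [0.323014   0.19343811 0.02030332] [0.33656328 0.21563907 0.05679929]
```

The fit gives a cast tilt of about 25.5°, with the crown face at about (0.484,0.146,0.084). The tool only yaws, so I need to pivot the lamp about 18° nose-up in the pads. The plan:
- Grip 30 mm ahead of the lamp's origin and lift it.
- Press the head's rim on the rear yoke's floor to pivot the lamp.
- On return, the rear yoke will level it again.

First I go above the grasp.

```bash
python3 -m crank '[[[5.24,-12.4,0,0.4],[5.24,-12.4,0,0.4],[5.24,-12.4,0,0.4],[5.24,-12.4,0,0.4],[5.24,-12.4,0,0.4],[5.24,-12.4,0,0.4],[5.24,-12.4,1,0.4],[5.24,-12.4,3,0.4],[5.24,-12.4,4,0.4],[5.24,-12.4,4,0.4],[5.24,-12.4,4,0.4]]]'
cat >> h.py <<'E'
def goto(x,y,z,yaw=None):
    s=arm.get_state();R=Ro.from_euler('xyz',s['ee_rot']).as_matrix()
    d=R.T@(np.array([x,y,z])-s['eef_pos'])/.025
    dy=0 if yaw is None else -(yaw-np.degrees(s['ee_rot'][2])+180)%360
    if yaw is not None: dy=-((yaw-np.degrees(s['ee_rot'][2])+180)%360-180)
    print('t',round(s['t'],2),'rows',d.round(2),round(dy/5,2))
E
python3 -c "
from h import *
goto(.5496,-.1647,.0432,-158.3)"
```

```text
t: 5.38
eef_pos: [0.5508, -0.164, 0.1278]
ee_rot: [-3.141, 0.001, -2.759]
force: [0.1, -0.3, 0.5]
width: 0.0878
gripper_force: 0.0
t 5.38 rows [ 0.06 -0.    3.38] 0.04
```

```bash
python3 -m crank '[[[0.05,0,1.5,0],[0.05,0,2.7,0],[0.05,0,3.3,0],[0.05,0,3.38,0],[0.05,0,3.38,0]]]' && python3 -m crank '[[[0,0,0,0],[0,0,0,0],[0,0,0,0],[0,0,0,0],[0,0,0,0],[0,0,0,0],[0,0,0,0],[0,0,0,0]]]' 1 12; python3 -c "
from h import *
goto(.3856,-.2308,.08,-158.2)"
```

```text
t: 6.0
eef_pos: [0.5497, -0.1644, 0.0433]
ee_rot: [-3.141, 0.002, -2.759]
force: [0.5, 0.3, 0.5]
width: 0.0874
gripper_force: 0.0
t: 7.0
eef_pos: [0.5487, -0.1644, 0.042]
ee_rot: [3.142, -0.0, -2.76]
force: [0.6, 1.0, 0.4]
width: 0.026
gripper_force: 12.0
t 7.0 rows [ 7.04 -0.03 -1.52] 0.02
```

```bash
python3 -m crank '[[[0,0,-0.4,0],[0,0,-1.2,0],[0,0,-2,0],[0,0,-2.4,0],[0.8,0,-2.4,0],[2.2,0,-2.4,0],[3.8,0,-2.4,0],[5.4,0,-2.4,0],[6.4,0,-2.4,0],[6.8,0,-2.4,0],[6.8,0,-2.4,0],[6.8,0,-2.4,0]]]'
python3 - <<'E'
from h import *
im,d=arm.grab_frame('scene')
cv2.imwrite('pics/s2.png',cv2.resize(im[220:360,180:380],None,fx=3.5,fy=3.5)[...,::-1])
c=np.array([.5211,-.1765]);x=np.array([np.cos(np.radians(21.8)),np.sin(np.radians(21.8))])
p=arm.get_state()['eef_pos'];print((p[:2]-c)@x,(p[:2]-c)@[-x[1],x[0]],p)
E
```

```text
t: 8.5
eef_pos: [0.392, -0.2276, 0.1021]
ee_rot: [-3.141, 0.0, -2.759]
force: [0.4, 0.4, -1.6]
width: 0.0261
gripper_force: 12.0
-0.138848119628117 0.0005459015635886702 [ 0.39197876 -0.22755686  0.10205403]
```

View pics/s2.png

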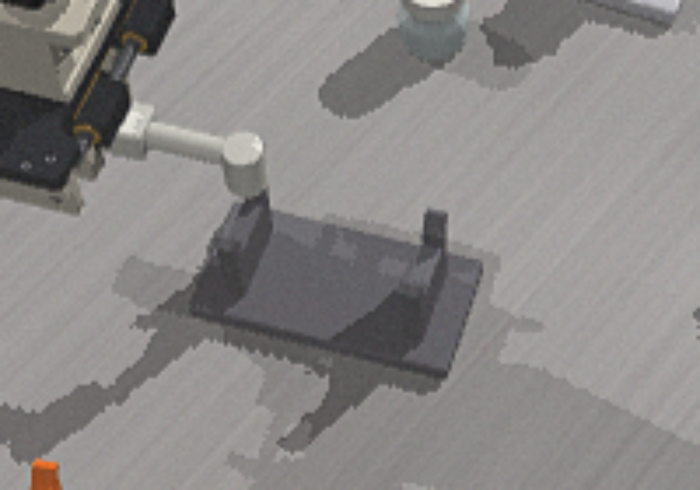

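The lamp is held about level, with its head over the rear yoke (crop pixel 245,165). Now I press down gently to pivot it.

```bash
python3 -m crank '[[[0.1,0,0.6,0],[0.1,0,1.2,0],[0.1,0,1.6,0],[0.1,0,1.8,0],[0.1,0,2.0,0],[0.1,0,2.15,0],[0.1,0,2.3,0],[0.1,0,2.45,0],[0.1,0,2.6,0],[0.1,0,2.72,0],[0.1,0,2.84,0],[0.1,0,2.84,0]]]'
python3 - <<'E'
from h import *
im,d=arm.grab_frame('scene')
cv2.imwrite('pics/s3.png',cv2.resize(im[220:360,180:380],None,fx=3.5,fy=3.5)[...,::-1])
E
```

```text
t: 10.05
eef_pos: [0.3887, -0.2286, 0.0308]
ee_rot: [3.141, -0.0, -2.76]
force: [0.6, -0.3, -2.0]
width: 0.0256
gripper_force: 12.0
```

View pics/s3.png

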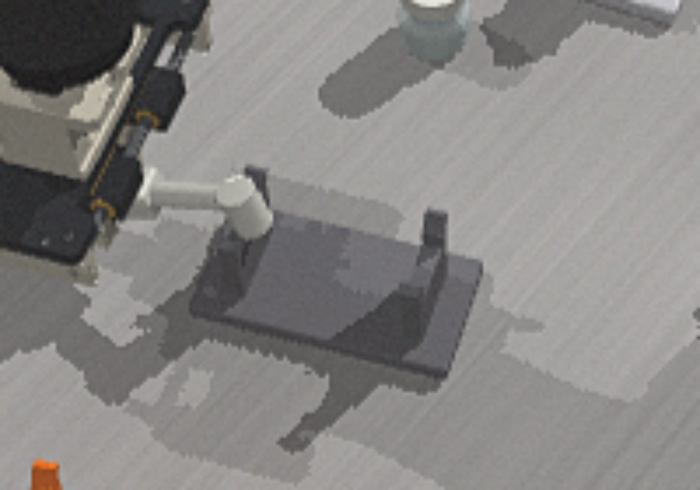

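```bash
python3 -m crank '[[[0,0,-0.5,0],[0,0,-1.5,0],[0,0,-3,0],[0,0,-4.2,0],[0,0,-5,0],[0,0,-5,0],[0,0,-5,0]]]'
cat > tilt.py <<'E'
from h import *
# lamp pose from scene/top cloud: visible head+neck points in tool-aligned frame
s=arm.get_state();g=s['eef_pos']+np.array([0,0,.0188]);yaw=s['ee_rot'][2]+np.pi
R=Ro.from_euler('z',yaw).as_matrix()
for cam in('scene','top'):
    im,P=cloud(cam);Q=(P-g)@R*1000
    r=(Q[...,0]>25)&(Q[...,0]<125)&(abs(Q[...,1])<20)&(abs(Q[...,2])<75)
    q=Q[r];print(cam,len(q))
    for x in range(28,124,6):
        a=q[(q[:,0]>=x)&(q[:,0]<x+6)]
        if len(a):print(x+3,len(a),'zmax',np.percentile(a[:,2],95).round(1),'zmin',a[:,2].min().round(1),'y',a[:,1].mean().round(1))
print(s['t'],g)
E
python3 tilt.py
```

```text
t: 10.98
eef_pos: [0.3882, -0.2284, 0.1557]
ee_rot: [3.141, -0.0, -2.76]
force: [0.1, -0.4, -1.7]
width: 0.0262
gripper_force: 12.0
scene 644
31 134 zmax 70.1 zmin -1.0 y -0.4
37 75 zmax 70.8 zmin 1.0 y 1.2
43 27 zmax 50.3 zmin 9.3 y -2.2
49 22 zmax 24.6 zmin 10.6 y -5.0
55 23 zmax 26.1 zmin 13.7 y -5.0
61 24 zmax 27.3 zmin 16.4 y -5.3
67 23 zmax 30.1 zmin 20.1 y -4.4
73 26 zmax 31.9 zmin 18.6 y -5.0
79 26 zmax 36.0 zmin 22.7 y -2.6
85 42 zmax 37.1 zmin 7.5 y -5.1
91 66 zmax 38.9 zmin 2.5 y -7.9
97 68 zmax 37.7 zmin 3.8 y -5.6
103 42 zmax 22.9 zmin 5.8 y -3.2
top 645
31 94 zmax 71.2 zmin 6.1 y -6.8
37 61 zmax 70.8 zmin 2.4 y -4.9
43 33 zmax 23.9 zmin 16.3 y 2.3
49 32 zmax 25.2 zmin 16.2 y 1.9
55 36 zmax 27.4 zmin 17.8 y 2.0
61 33 zmax 31.3 zmin 19.3 y 2.4
67 34 zmax 31.8 zmin 20.0 y 1.9
73 37 zmax 32.7 zmin 24.8 y 2.2
79 46 zmax 35.6 zmin 31.1 y 0.8
85 61 zmax 37.6 zmin 8.1 y 2.7
91 66 zmax 39.5 zmin 7.3 y 4.1
97 64 zmax 35.9 zmin 7.8 y 3.7
103 22 zmax 20.1 zmin 8.9 y 1.4
10.975 [ 0.38818246 -0.22843899  0.17453383]
```

The tilt measures about 18° nose-up, so it is within about 7.5° of the cast. Next come the waypoints to the crown, with a detour to keep clear of the inner reach limit.

```bash
python3 -c "
from h import *
goto(.46,-.05,.1557,-163.7);goto(.43,.08,.1557,-163.7);goto(.3891,.1185,.12,-163.7)"
```

```text
t 11.07 rows [-5.33  5.55 -0.02] 1.11
t 11.07 rows [-6.16 10.83 -0.02] 1.11
t 11.07 rows [-5.21 12.86  1.42] 1.11
```

```bash
python3 -m crank '[[[-0.5,0.5,0,0.1],[-1.5,1.6,0,0.3],[-2.7,2.8,0,0.6],[-4.0,4.2,0,0.9],[-5.0,5.4,0,1.1],[-5.4,6.9,0,1.1],[-5.7,8.3,0,1.1],[-6.0,9.6,0,1.1],[-6.1,10.8,0,1.1],[-5.8,11.8,0,1.1],[-5.4,12.6,0,1.1],[-5.2,12.86,0,1.1]]]'; python3 tilt.py; python3 -c "
from h import *
goto(.3891,.1185,.0739,-163.7)"
```

```text
t: 12.58
eef_pos: [0.3885, 0.1185, 0.1554]
ee_rot: [-3.141, -0.001, -2.854]
force: [0.7, -0.1, -2.2]
width: 0.026
gripper_force: 12.0
scene 470
31 83 zmax 69.2 zmin 0.6 y 0.0
37 57 zmax 69.1 zmin 2.4 y 1.1
43 18 zmax 28.7 zmin 8.5 y -3.6
49 15 zmax 23.7 zmin 9.8 y -6.2
55 21 zmax 25.3 zmin 9.6 y -5.5
61 18 zmax 27.8 zmin 15.3 y -5.6
67 18 zmax 28.3 zmin 15.4 y -6.1
73 21 zmax 32.1 zmin 18.4 y -4.9
79 22 zmax 34.7 zmin 18.3 y -3.6
85 41 zmax 35.8 zmin 2.5 y -6.2
91 50 zmax 37.5 zmin 4.2 y -8.6
97 52 zmax 37.1 zmin 5.3 y -6.7
103 24 zmax 22.5 zmin 6.2 y -4.0
top 489
31 4 zmax 20.4 zmin 17.8 y 4.2
37 27 zmax 24.8 zmin 4.9 y 0.3
43 36 zmax 24.2 zmin 16.1 y -0.7
49 36 zmax 25.8 zmin 17.6 y -0.8
55 36 zmax 28.1 zmin 19.7 y -0.8
61 38 zmax 30.1 zmin 20.1 y -1.0
67 38 zmax 33.1 zmin 21.6 y -0.9
73 39 zmax 34.9 zmin 23.3 y -0.7
79 53 zmax 36.3 zmin 25.5 y -0.3
85 66 zmax 39.0 zmin 13.5 y -1.6
91 62 zmax 39.9 zmin 8.7 y -3.1
97 41 zmax 37.1 zmin 8.4 y -3.4
103 13 zmax 19.1 zmin 8.6 y -1.0
12.575 [0.38854879 0.11845133 0.17419986]
t 12.68 rows [-0.01  0.01  3.27] 0.03
```

```bash
python3 -m crank '[[[0,0,0.5,0],[0,0,1.2,0],[0,0,1.9,0],[0,0,2.4,0],[0,0,2.8,0],[0,0,3.05,0],[0,0,3.2,0],[0,0,3.25,0],[0,0,3.25,0]]]'
python3 - <<'E'
from h import *
a=arm.grab_frame('scene')[0];b=arm.grab_frame('top')[0]
cv2.imwrite('pics/c2.png',cv2.resize(np.hstack([a[150:230,310:390],b[232:312,185:265]])[...,::-1],None,fx=5,fy=5,interpolation=cv2.INTER_CUBIC))
print(arm.get_state()['force'])
E
```

```text
t: 13.8
eef_pos: [0.3896, 0.1183, 0.075]
ee_rot: [3.141, 0.0, -2.856]
force: [0.3, -1.0, -1.3]
width: 0.026
gripper_force: 12.0
[-0.10792436  0.11425213 -1.91168865]
```

View pics/c2.png

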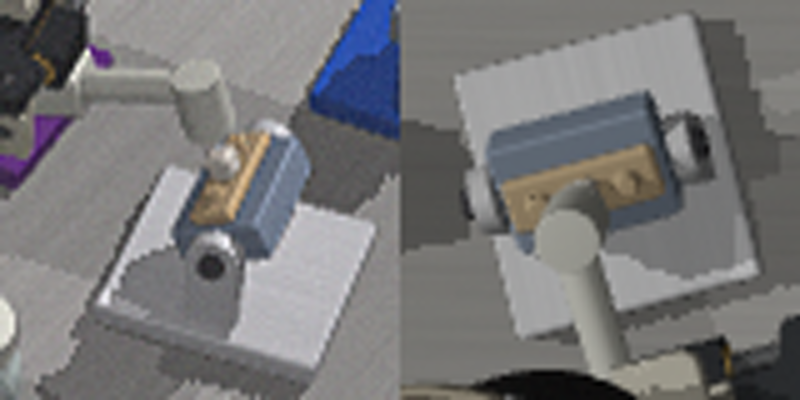

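```bash
python3 tilt.py | grep -v ' 3[17] '
```

```text
scene 596
31 75 zmax 70.5 zmin -0.5 y 0.4
37 49 zmax 70.0 zmin 1.6 y 3.1
43 15 zmax 21.4 zmin 11.1 y -4.9
49 13 zmax 25.0 zmin 12.8 y -5.1
55 17 zmax 26.3 zmin 16.0 y -5.0
61 16 zmax 27.5 zmin 14.2 y -5.2
67 18 zmax 29.9 zmin 16.8 y -4.9
73 17 zmax 31.0 zmin 18.8 y -5.0
79 22 zmax 34.1 zmin 18.6 y -3.7
85 39 zmax 36.8 zmin -40.2 y -6.0
91 62 zmax 38.7 zmin -40.8 y -6.9
97 64 zmax 35.3 zmin -26.0 y -6.7
103 55 zmax 22.2 zmin -24.2 y -3.2
115 36 zmax -16.3 zmin -25.0 y 0.7
top 736
31 2 zmax 18.8 zmin 18.6 y 0.2
37 20 zmax 26.7 zmin 13.5 y -0.5
43 30 zmax 24.7 zmin 13.8 y -0.6
49 30 zmax 25.5 zmin 16.7 y -0.3
61 30 zmax 30.3 zmin 20.8 y -0.9
67 30 zmax 31.6 zmin -74.9 y -1.0
73 32 zmax 33.3 zmin -74.7 y -1.3
79 43 zmax 36.2 zmin -74.9 y 0.5
85 65 zmax 38.5 zmin -39.2 y -2.9
91 78 zmax 40.1 zmin -37.4 y -6.3
97 65 zmax 35.7 zmin -25.9 y -5.9
103 56 zmax 16.7 zmin -22.3 y -2.0
109 70 zmax -14.4 zmin -21.1 y -0.2
115 67 zmax -16.2 zmin -25.6 y 0.2
121 73 zmax -15.8 zmin -23.3 y -0.4
13.9 [0.38965719 0.1183321  0.09390742]
```

Run:
```python
from h import *
g=np.array([.3896,.1183,.0939]);h=np.array([.9598,.2807,0])
lens=g+.0936*h+[0,0,.0031]
cr=np.array([.4843,.1464,.0841]);z=np.array([-.413,-.121,.903]);x=np.cross([-.2807,.9598,0],z)
print('lens in crown',(lens-cr)@x,(lens-cr)@[-.2807,.9598,0],(lens-cr)@z)
up=np.array([-.309*.96,-.309*.281,.951])
for n,p in(('crown',cr),('lens',lens),('headtop',lens+.033*up)):
  for c in('scene','top'):
    k=arm.get_calibration(c);q=k['mtx']@(k['R']@p+k['t']);print(n,c,(q[:2]/q[2]).round(1))
```

```text
lens in crown 0.0008741928624240161 -0.00038808999999999545 0.013878007440000003
crown scene [353.5 179.9]
crown top [220.9 271.7]
lens scene [351.5 175.4]
lens top [220.5 274.3]
headtop scene [347.9 164.3]
headtop top [218.5 279.9]
```

Projections of the crown and head match both pictures. The lens is about 1 mm off the crown's axis and 14 mm out. Holding here.

```bash
python3 -m crank '[[[0,0,0,0],[0,0,0,0],[0,0,0,0],[0,0,0,0],[0,0,0,0],[0,0,0,0],[0,0,0,0],[0,0,0,0],[0,0,0,0],[0,0,0,0],[0,0,0,0],[0,0,0,0]]]' >/dev/null; python3 -m crank '[[[0,0,0,0],[0,0,0,0],[0,0,0,0],[0,0,0,0],[0,0,0,0],[0,0,0,0],[0,0,0,0],[0,0,0,0]]]'
python3 -m crank '[[[0,0,-0.3,0],[0,0,-1,0],[0,0,-2,0],[0,0,-3,0],[0,0,-3.3,0],[0,0,-3.3,0]]]'
python3 -c "
from h import *
x=np.array([.9285,.3714]);a=np.array([.5211,-.1765])+.029*x
goto(.43,.08,.155,-158.2);goto(.48,-.05,.155,-158.2);goto(a[0],a[1],.155,-158.2)"
```

```text
t: 16.5
eef_pos: [0.3895, 0.1182, 0.0748]
ee_rot: [3.142, -0.0, -2.856]
force: [-0.1, 0.1, -2.9]
width: 0.0259
gripper_force: 12.0
t: 17.25
eef_pos: [0.3895, 0.1182, 0.1574]
ee_rot: [3.141, 0.001, -2.856]
force: [-0.5, 0.8, -2.5]
width: 0.0258
gripper_force: 12.0
t 17.25 rows [-1.12 -1.92  0.1 ] -1.09
t 17.25 rows [-1.58 -7.48  0.09] -1.09
t 17.25 rows [ -2.88 -12.69   0.09] -1.09
```

```bash
python3 -m crank '[[[-0.4,-0.6,0,-0.2],[-1.0,-1.7,0,-0.5],[-1.2,-3.2,0,-0.8],[-1.3,-4.8,0,-1.1],[-1.45,-6.3,0,-1.1],[-1.7,-7.8,0,-1.1],[-2,-9.2,0,-1.1],[-2.3,-10.5,0,-1.1],[-2.6,-11.6,0,-1.1],[-2.8,-12.4,0,-1.1],[-2.88,-12.69,0,-1.1],[-2.88,-12.69,0,-1.1]]]'; python3 tilt.py |sed -n '4,13p'; python3 -c "
from h import *
x=np.array([.9285,.3714]);a=np.array([.5211,-.1765])+.0295*x
goto(a[0],a[1],.0432,-158.2)"
```

```text
t: 18.75
eef_pos: [0.5477, -0.1659, 0.1567]
ee_rot: [3.141, -0.001, -2.76]
force: [-0.4, -0.9, -0.8]
width: 0.0257
gripper_force: 12.0
43 24 zmax 22.8 zmin 11.2 y -4.1
49 30 zmax 25.1 zmin 12.5 y -4.3
55 30 zmax 26.3 zmin 11.9 y -3.4
61 26 zmax 28.9 zmin 16.8 y -4.6
67 24 zmax 30.9 zmin 17.6 y -4.1
73 25 zmax 33.1 zmin 20.8 y -4.2
79 38 zmax 34.1 zmin 13.1 y -3.0
85 52 zmax 36.4 zmin 7.4 y -5.4
91 68 zmax 38.3 zmin 3.5 y -7.2
97 65 zmax 37.6 zmin 4.9 y -6.3
t 18.85 rows [-0.03 -0.02  4.56] 0.02
```

```bash
python3 -m crank '[[[0,0,0.8,0],[0,0,1.9,0],[0,0,2.7,0],[0,0,3.2,0],[0,0,3.5,0],[0,0,3.7,0],[0,0,3.9,0],[0,0,4.1,0],[0,0,4.3,0],[0,0,4.45,0],[0,0,4.54,0],[0,0,4.54,0]]]'
python3 - <<'E'
from h import *
a=arm.grab_frame('scene')[0]
cv2.imwrite('pics/s4.png',cv2.resize(a[220:360,180:380],None,fx=3.5,fy=3.5)[...,::-1])
E
python3 tilt.py |sed -n '4,13p'
```

```text
t: 20.35
eef_pos: [0.5478, -0.1659, 0.0435]
ee_rot: [3.141, -0.001, -2.76]
force: [-0.0, -0.3, -1.9]
width: 0.0256
gripper_force: 12.0
43 69 zmax 8.5 zmin -54.8 y -1.1
49 85 zmax 9.6 zmin -65.9 y -1.1
55 77 zmax 9.6 zmin -66.4 y -2.3
61 70 zmax 11.1 zmin -67.2 y -1.4
67 73 zmax 10.3 zmin -66.2 y -0.9
73 72 zmax 11.6 zmin -67.0 y -1.5
79 69 zmax 10.6 zmin -65.5 y -3.4
85 80 zmax 11.8 zmin -64.7 y -4.4
91 99 zmax 11.3 zmin -65.8 y -4.9
97 94 zmax 11.8 zmin -66.8 y -4.2
```

View pics/s4.png

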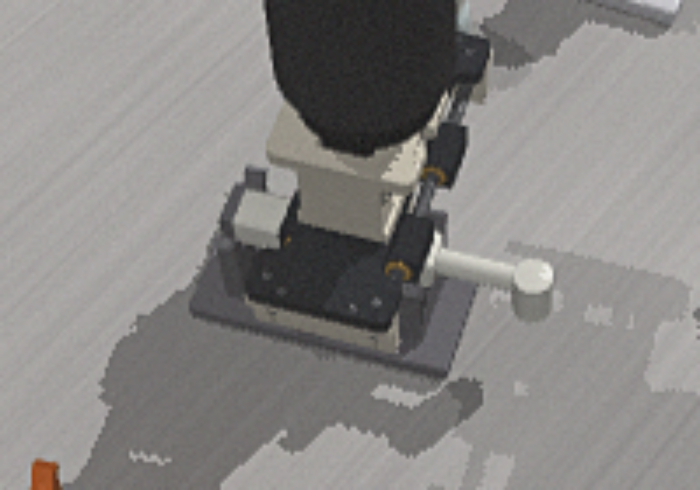

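The lamp is back in both yokes, nearly level. I'll lower it a last millimetre, release and retreat.

```bash
python3 -m crank '[[[0,0,0.04,0],[0,0,0.08,0],[0,0,0.08,0],[0,0,0.08,0]]]' - 5; python3 -m crank '[[[0,0,0,0],[0,0,0,0],[0,0,0,0],[0,0,0,0],[0,0,0,0],[0,0,0,0]]]' 0.4; python3 -m crank '[[[0,0,-0.3,0],[0,0,-1,0],[0,0,-2.5,0],[0,0,-4.5,0],[0,0,-6,0],[-2.5,0,-7,0],[-2.5,0,-7,0],[-2.5,0,-7,0],[-2.5,0,-7,0]]]'
python3 - <<'E'
from h import *
im,P=cloud('wrist')
for d in arm.trace('lamp','wrist')[:2]:
    q=P[d['mask']];q=q[(q[:,2]>.068)&(q[:,2]<.09)]
    print(d['score'],d['extent'],cv2.minAreaRect(q[:,:2].astype(np.float32)),np.percentile(q[:,2],[5,50,95]))
    x=np.array([.9285,.3714]);u=(q[:,:2]-[.5211,-.1765])@x;v=(q[:,:2]-[.5211,-.1765])@[-x[1],x[0]]
    k=(u<.05);print(u.min(),u.max(),v[k].mean(),np.polyfit(u[k],q[k,2],1))
cv2.imwrite('pics/w3.png',im[...,::-1])
E
```

```text
t: 21.0
eef_pos: [0.548, -0.1659, 0.0419]
ee_rot: [3.142, -0.0, -2.76]
force: [-1.6, 0.6, 1.8]
width: 0.026
gripper_force: 5.0
t: 21.75
eef_pos: [0.5481, -0.1659, 0.0418]
ee_rot: [-3.142, 0.0, -2.76]
force: [0.3, -0.2, -0.1]
width: 0.0526
gripper_force: 0.0
t: 22.88
eef_pos: [0.6049, -0.1429, 0.2163]
ee_rot: [3.141, -0.001, -2.76]
force: [-0.1, 0.2, 0.6]
width: 0.053
gripper_force: 0.0
0.67 [304.7, 23.4, 33.8, 243.1] ((0.5520673394203186, -0.16454756259918213), (0.1948181390762329, 0.02624116651713848), 22.003387451171875) [0.06876108 0.07306738 0.07487045]
-0.0642479234196377 0.13060194200008368 -0.0006179400735772236 [0.00330368 0.07321987]
```

View pics/w3.png

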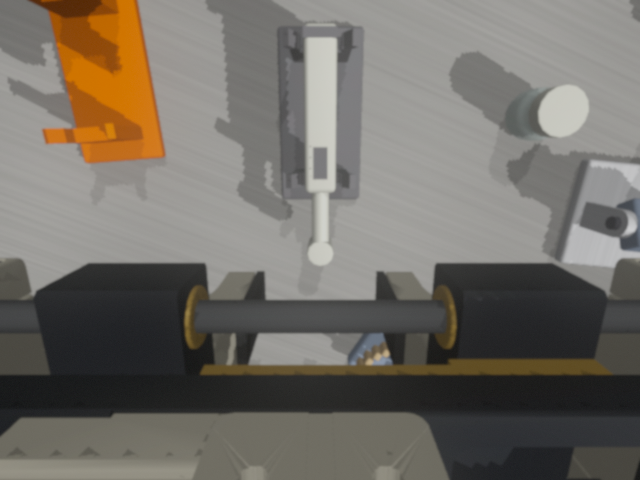

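The lamp lies level in its cradle (handle at 320,110, head at 320,253), within about 1 mm of its original place. The fingers are clear of it.

```bash
python3 -c "
from station import arm
print(arm.job_done())"
```

```text
the job is handed in; nothing more can be done
None
```

I handed the job in (no verdict shown): by my measurements the lens stayed about 1 mm off the crown's axis and 14 mm out for over 2 s, tilted about 7.5° from square (limit 17°), and the lamp is back level in its cradle within about 1 mm, released, with no sign of contact with the cast, arch or jar.

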